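# Set a branch saddle on a pipe and hold the branch stub over it for the heater

## Robot

A 7-joint arm with a two-finger parallel gripper is mounted at the origin on the work surface. World frame = base frame: x ahead of the robot, y to its left, z up, the work surface at z = 0. Lengths are in mm, angles in rad, forces in N, time in s.
With the tool pointing down it reaches from about 400 to 875 mm from the base axis. Payload 4.4 kg.
Tool frame: the origin (TCP) lies midway between the tips of the shut fingers; the grasp point (between the pads) lies 19 mm behind it (ctrl.grip_point_offset is the distance from the TCP to the grasp point, in mm); z points along the fingers, y is the direction in which the jaws open and shut (so a half turn about z gives the same grasp; the last joint's range is limited). The gripper opens to 85 mm and grips with 20 to 120 N. Pads are 22 mm wide; open, the fingers measure 114 mm over their backs; the gripper's body (76 mm by 85 mm) begins 54 mm behind the grasp point. The pads swing forward as they close: fully open they stand 13 mm farther back than shut.
Start: joints at [1.283, 0.628, 0.038, 1.517, -0.027, 0.996, -0.02], TCP at [143.018, -634.085, 231.313] pointing down, gripper open.
Joint ranges: [-3.06, 3.06], [-0.37, 2.12], [-1.25, 1.32], [0.18, 2.47], [-1.1, 4.24], [0.23, 1.98], [-2.94, 2.94]. Speed limits (rad/s): [2.57, 2.57, 3.14, 3.14, 3.14, 3.14, 3.14].

## Interface

Orientations are given as [roll, pitch, yaw] about the fixed x, y, z axes, in that order (R = Rz(yaw) Ry(pitch) Rx(roll)).
In Python, from cell import ctrl, imaging, models gives the robot as it stands. The module is installed in compiled form; this text tells all that it offers.
- The arm moves only by the tool drive_tool, never from a script. Its argument "deltas" is text: rows parted by semicolons, each of 5 numbers parted by spaces: the shift along the tool's x, y, z in m, then the turn about the tool's z in degrees, then the finger opening in m, from 0 to 0.0854. A call has 1 to 12 rows; each row is the pose to reach, as a shift and turn from the pose commanded when the call began, along the tool's axes at that moment; what a row does not reach only later rows make up. A row lasts 1/8 s, in which the tool goes at most 62.5 mm and 10.7 degrees, less where a joint would pass 70% of its speed; a pose out of reach is approached as far as the arm can. A call with a gripper value outside its range is refused whole. The fingers move at their own pace and stop on an object; the grip force is fixed at half the most. Time passes only in rows, so rows that repeat a pose let the fingers close. It gives the time, the measured TCP pose, the force and the opening at its end, in the units of the state.
- ctrl.read_state(): the state, without advancing time (a new reading comes with each control period).
- imaging.get_image(name): name is "side" or "top" or "wrist"; returns a dict with "color" (400x640x3 uint8, red, green, blue), "range_z" (400x640 float32, mm along the optical axis (not along the pixel's ray), 0 where there is no reading), "vfov" (degrees; the focal length in pixels is half the picture's height over the tangent of half this angle, whatever the lens; pixels are square), "cx", "cy" (the principal point, pixels), "k1" (the pictures are not rectified: a ray, as slopes to the right and down, at radius r is drawn at 1 + k1 r^2 times it, then the intrinsics apply), "extrinsics" (4x4, takes a point from camera to world coordinates). Camera axes: x right, y down, z forward; pixel columns grow to the right and rows downward; lengths in mm; the calibration is good to about 2 mm. A picture is of the moment at which its call begins.
- ctrl.finish_job(): hands the job in, once; it reports no verdict.
Trained networks look in a picture, given as the dict that the camera call returned (one of the last four; its "shot" number tells which), for a name from the list of things; names that differ only in an ending like _2 or _b are one class to them, and where a whole thing is asked for, a point or a joint stands for the part that bears it (a point fixed in the world has none). Each returns a list of dicts, best first, with "score" (0 to 1); they miss things now and then, are a little off and sometimes report something else, mostly with a low value. They report only what shows in the picture. A call takes as long as a camera call. They do not tell look-alikes from the thing itself.
- models.spot_in(picture, thing): "point" ([column, row] in pixels, amid what is visible of it).
- models.landmark_of(picture, thing): "point" ([column, row] in pixels: a listed point, or the origin of a listed thing).
The state is a dict: "clock": time; "qpos": joint angles; "qd": joint speeds; "tau": joint torques, N m; "eef_pos": TCP position; "tool_rot": TCP orientation; "force": force on the tool from outside, world axes, zero at the start; "torque": the same for the moment, N m; "width": finger opening in mm.
Only numpy, scipy, OpenCV 4.12 (cv2) and the standard library are available. Lean on these libraries where they do the work, as an engineer would, in place of code of your own. Each camera call takes 0.05 s, during which the arm holds its last target.

## Task

Take the saddle fitting out of the open case and set it over the clamped horizontal pipe, socket up, so that it sits squarely over the hole drilled in the pipe, and let go of it. Then take the tall slim pipe stub from the case and hold it upright over the saddle's socket, in line with it and not touching, with a gap of about 15 mm for the heater plate; finish while still holding it there. Do not touch the heating tool standing in between, and leave the other parts where they lie.

Things in the scene. Friction and masses are not known exactly. Their poses are not given: they have to be found in the camera images.
- fixture: Fixed fixture. A level grey-beige pipe, 50 mm diameter, 250 mm long, lies along its x (roughly world +y, within 0.36 rad), centre line 75 mm above the table, clamped at both ends in aluminium blocks: 24 mm thick, 84 mm wide, 108 mm either side of the middle, 115 mm high with screws. Base plate 260 x 90 x 12 mm. Origin on the table below the pipe's middle, z up.
- hole (a point): Centre of the drilled hole (a dark 24 mm disc) on the top of the clamped pipe, 100 mm above the table, 30 mm from the pipe's middle towards fixture +x. Axes as the fixture: x along the pipe, z up.
- saddle: Loose saddle fitting, 120 g: grey-beige half-round arch (upside-down U) with a hexagonal socket on top; stands on its skirts in the case. Origin: centre of its underside; x along the arch (64 mm), y across (62 mm), z up. Arch inside radius 26 mm, wall 5 mm, centre line at 20 mm, outer crown at 51 mm. Symmetric: either way round will do. Seated on the pipe its underside is 54 mm above the table.
- saddle_crown (a point): Point inside the saddle at the top of the arch, 46 mm above the saddle's underside, on its vertical axis: this point lies on the hole when seated. Axes as the saddle.
- socket_mouth (a point): Centre of the mouth of the saddle's socket, 81 mm above the saddle's underside (135 mm above the table when seated); axes as the saddle. The hexagonal socket rises from the crown at 51 mm to 81 mm, is 44 mm across flats, 50 mm across corners, bore 33 mm; two flats face the saddle's +y and -y, the others 60 degrees round. Grip it across flats from above.
- stub: Loose pipe stub to be held over the socket, 60 g: a plain upright tube, 32 mm outer diameter, 22 mm bore, 90 mm tall, the tallest and slimmest tube in the case. Origin at the centre of its lower end, z along the tube and up.
- case: Fixed open tool case, dark steel: 300 mm along its x, 240 mm along its y, walls 45 mm high, 5 mm thick, floor 5 mm thick. Origin on the table under its centre. Saddle, stub, coupling and thick stub stand on its floor, one in each quarter, about 130 mm apart along x and 110 mm along y; which is where varies.
- coupling: Bystander in the case: short wide ring, 52 mm diameter, 42 mm tall. Origin at the centre of its underside.
- thick_stub: Bystander in the case: shorter and thicker tube, 42 mm diameter, 60 mm tall. Origin at the centre of its underside.
- heater: Fixed heating tool on three legs between case and fixture, not to be touched: black box 70 x 50 mm, top at 153 mm; rubber handle reaching 180 mm along its +x, up to 145 mm high; heating plate with mandrels reaching 185 mm along -x, up to 143 mm high. 60 mm wide over the mandrels, 80 mm over the feet. Origin on the table under the box; +x points roughly to the robot.
- tee: Bystander on the table: tee fitting lying flat, 75 x 62 mm, 34 mm high. Origin on the table under the crossing of its tubes.
- screwdriver: Bystander on the table: screwdriver lying flat, about 200 mm long, handle along its -x.
Mind the look-alikes: they are no part of the job. Leave any green or orange look-alike of the saddle alone. What is shaped like the stub but yellow is not meant.

How it is judged (in metres and radians):
On the way, in this order (a step that is already met when the one before it is completed fails the run):
1. the saddle sits on the pipe over the hole, let go (x of saddle_crown in the frame of hole between -0.012 and 0.012 m and y of saddle_crown in the frame of hole between -0.006 and 0.006 m and z of saddle_crown in the frame of hole between -0.005 and 0.004 m and angle between the x axis of saddle and the x axis of fixture, either way round below 0.12 rad and angle between saddle's own z axis and vertical below 0.14 rad and contact force between the fingers and saddle below 0.05 N and contact force between saddle and fixture above 0.3 N and linear speed of saddle below 0.02 m/s), for 0.2 s.
2. the stub is held upright just above the socket, not touching (z of stub in the frame of socket_mouth between 0.007 and 0.025 m and horizontal distance between stub and socket_mouth below 0.007 m and angle between stub's own z axis and vertical below 0.09 rad and contact force between the fingers and stub above 1 N and contact force between stub and saddle below 0.05 N and contact force between stub and fixture below 0.05 N and linear speed of stub below 0.02 m/s), for 0.2 s.
At the end, for the whole second after the job is handed in: Saddle released on the pipe within 12 mm of the hole along it, 6 mm across, down on it, square to 0.12 rad, upright to 0.14. Stub held still by the fingers, upright to 0.09 rad, lower end 7-25 mm above the socket mouth, within 7 mm of its axis, touching neither saddle nor fixture (all of step 1 and all of step 2); the arm keeps its last pose, push and grip.
It fails at once if the heating tool is touched (contact force between heater and anything else above 0.5 N).
It fails at once if the coupling is disturbed (moved over 25 mm) (distance of coupling from where it was at the start of the episode above 0.025 m).
It fails at once if the thick stub is disturbed (moved over 25 mm) (distance of thick_stub from where it was at the start of the episode above 0.025 m).
It fails at once if the tee is disturbed (moved over 25 mm) (distance of tee from where it was at the start of the episode above 0.025 m).
It fails at once if the screwdriver is disturbed (moved over 25 mm) (distance of screwdriver from where it was at the start of the episode above 0.025 m).
It also fails if it takes over 64 s, if anything falls off the work surface, if the arm or the gripper's body presses on something with over 40 N, if the wrist force passes 120 N, or if a joint passes its speed limit or range.

## Working session

There is one attempt and no reset: what is moved stays moved. The work goes in short steps, Python scripts to look and compute and a tool call to move; the robot and the scene stay as the last step left them, time stands still between calls to the robot, and variables do not carry over. Pictures are saved under pics/ and viewed, and the job is handed in when it is done.

Besides the shell and the picture viewer there is one more tool, called after "Emit:" by a JSON object that holds its "op" and its "data", one argument or row to a line. drive_tool: Moves the arm, as the interface text tells. Its arguments: {"type":"object","properties":{"deltas":{"type":"string"}},"required":["deltas"]}

```bash
mkdir -p pics; cat > h.py <<'E'
import numpy as np, cv2, pickle
from cell import ctrl, imaging, models
def K(im):
    h,w=im["color"].shape[:2]; f=h/2/np.tan(np.radians(im["vfov"])/2); return f
def ray(im,u,v):
    f=K(im); d=np.array([(u-im["cx"])/f,(v-im["cy"])/f]); rd=np.hypot(*d); r=rd
    for _ in range(20): r=rd/(1+im["k1"]*r*r)
    return np.array([*(d*(r/rd if rd>0 else 1)),1.])
def pt(im,u,v,z):
    E=im["extrinsics"]; return (E@np.array([*(ray(im,u,v)*z),1]))[:3]
def atz(im,u,v,z):
    E=im["extrinsics"]; d=E[:3,:3]@ray(im,u,v); return E[:3,3]+d*(z-E[2,3])/d[2]
def cloud(im):
    h,w=im["range_z"].shape; f=K(im); uu,vv=np.meshgrid(np.arange(w),np.arange(h))
    x=(uu-im["cx"])/f; y=(vv-im["cy"])/f; rd=np.hypot(x,y); r=rd.copy()
    for _ in range(20): r=rd/(1+im["k1"]*r*r)
    s=np.where(rd>0,r/np.maximum(rd,1e-9),1); z=im["range_z"]
    P=np.stack([x*s*z,y*s*z,z],-1); E=im["extrinsics"]
    W=P@E[:3,:3].T+E[:3,3]; W[z<=0]=np.nan; return W
def save(im,n): cv2.imwrite(f"pics/{n}.png",im["color"][:,:,::-1]); pickle.dump(im,open(f"pics/{n}.pkl","wb"))
def load(n): return pickle.load(open(f"pics/{n}.pkl","rb"))
E
cat > a.py <<'E'
from h import *
s=ctrl.read_state(); print(s)
for n in("top","side"):
    im=imaging.get_image(n); save(im,n+"0"); print(n,im["vfov"],im["k1"],im["extrinsics"].round(2).tolist())
    W=cloud(im)
    for t in["saddle","socket_mouth","stub","hole","coupling","thick_stub","heater","tee","screwdriver","case","fixture"]:
        for k in("spot_in","landmark_of"):
            for r in getattr(models,k)(im,t)[:3]:
                u,v=r["point"]; i,j=int(round(v)),int(round(u))
                print(n,t,k,round(r["score"],2),np.round(r["point"],1),W[i,j].round(0) if 0<=i<400 and 0<=j<640 else None)
print(ctrl.grip_point_offset, ctrl.read_state()["clock"])
E
python3 a.py
```

```text
{'clock': 0.0, 'qpos': array([ 1.28317371,  0.62932276,  0.03841817,  1.51837592, -0.0269564 ,
        0.99627804, -0.01998239]), 'qd': array([-2.59821473e-03, -5.85235142e-04,  3.07413334e-05,  1.21113405e-03,
        1.68796606e-04,  7.30994152e-04, -3.78963261e-04]), 'tau': array([ 6.37868889e-04, -5.63408053e+01,  1.22574393e+00, -1.93446475e+01,
        1.08585905e-02,  1.06470968e-02, -3.54917375e-07]), 'eef_pos': array([ 142.89811277, -633.46203508,  230.40126155]), 'tool_rot': array([-3.13972652e+00,  4.60319103e-05,  2.21883064e-01]), 'force': array([-0.55778141,  0.22422998, -0.25312248]), 'torque': array([-0.01837708,  0.02057837, -0.01536464]), 'width': 85.51233307896172}
top 42.902046808345204 -0.05042383876929518 [[0.03, -0.98, 0.22, 202.96], [-1.0, -0.03, 0.01, 77.78], [-0.0, -0.22, -0.98, 1472.13], [0.0, 0.0, 0.0, 1.0]]
top saddle spot_in 0.79 [288.  177.9] [587. 175.  56.]
top saddle spot_in 0.75 [268.6 284.1] [283. 216.  51.]
top saddle spot_in 0.59 [209.9 298.3] [240. 371.  80.]
top saddle landmark_of 0.94 [271.4 287.6] [272. 210.  56.]
top saddle landmark_of 0.68 
[... 3401 characters left out ...]
 149.3] [501.  27. 144.]
side heater landmark_of 0.64 [330.5 183.4] [498.   4.   3.]
side tee spot_in 0.88 [388.8 174.9] [363. -53.  33.]
side tee landmark_of 0.56 [394.6 176.9] [348. -54.  30.]
side screwdriver spot_in 0.74 [276.4 109.7] [ 734. -173.   27.]
side screwdriver spot_in 0.2 [266.9 210. ] [576. 191.  75.]
side screwdriver landmark_of 0.59 [269.  129.3] [652.  16. 145.]
side case spot_in 0.96 [283.2 247.9] [523. 230.   6.]
side case landmark_of 0.98 [280.7 250.5] [525. 235.   4.]
side case landmark_of 0.29 [268.9 218.2] [573. 193.  48.]
side fixture spot_in 0.68 [363.4 110. ] [ 490. -212.   76.]
side fixture landmark_of 0.96 [359.4 122.5] [ 503. -226.   17.]
18.700000000000003 2.3
```

```bash
python3 -c "
import cv2
a=cv2.imread('pics/top0.png')[110:340,180:470]; cv2.imwrite('pics/top0z.png',cv2.resize(a,None,fx=2.6,fy=2.6,interpolation=2))
a=cv2.imread('pics/side0.png')[70:370,210:450]; cv2.imwrite('pics/side0z.png',cv2.resize(a,None,fx=2,fy=2,interpolation=2))"
```

```text
(no output)
```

View pics/top0z.png

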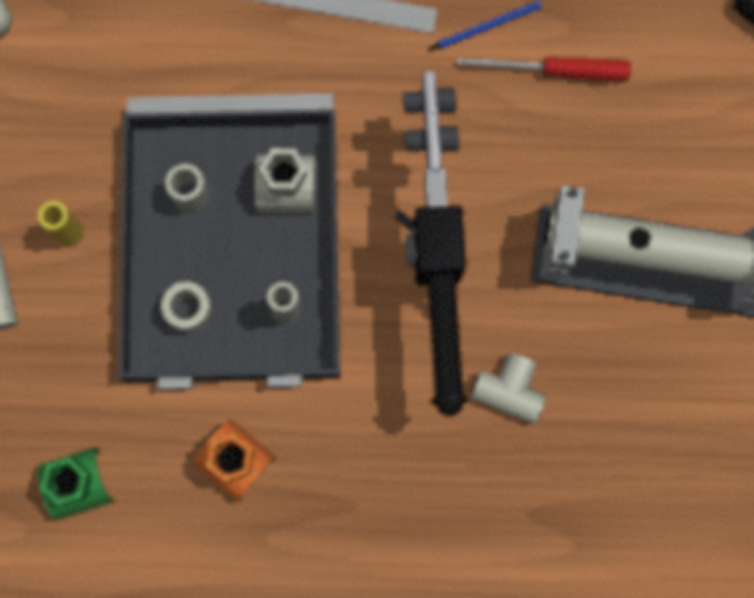

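View pics/side0z.png

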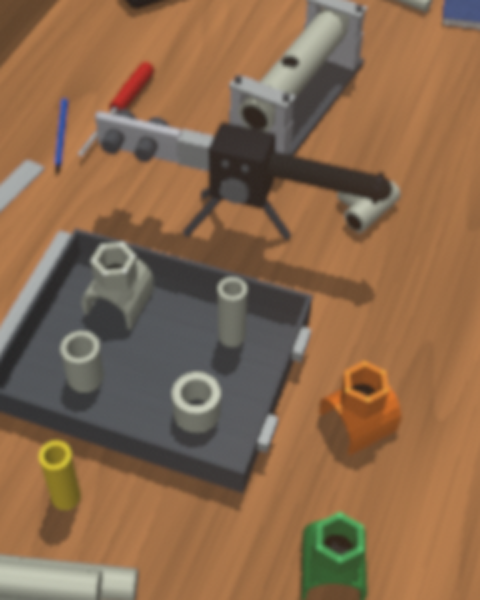

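```bash
python3 - <<'E'
import sys; sys.argv=['x']
from h import *
T=load("top0");S=load("side0")
print(pt and [atz(T,426.2,201.5,100),atz(T,289.6,175.4,86), atz(S,210+114/2,70+258/2,86),atz(S,210+290/2,70+62/2,100), atz(T,180+283/2.6,110+297/2.6,95),atz(S,210+232/2,70+288/2,95)])
W=cloud(T)
t=W[320:380,300:400]; print("table z",np.nanmean(t[...,2]),np.nanstd(t[...,2]))
W2=cloud(S);
for n,w in(("top",W),("side",W2)):
    m=(abs(w[...,0]-490)<70)&(w[...,1]>-310)&(w[...,1]<-140)&(w[...,2]>85)&(w[...,2]<115)
    p=w[m]; 
    from scipy.optimize import least_squares
    def res(q):
        # axis x=q0+q1*(y+225), z=75+q2
        a=np.arctan(q[1]); d=(p[:,0]-q[0]-q[1]*(p[:,1]+225))*np.cos(a); return np.hypot(d,p[:,2]-q[2])-25
    r=least_squares(res,[495,.1,75],loss="soft_l1",f_scale=3); print(n,m.sum(),r.x,np.std(r.fun))
def zoom(im,u,v,s,n,k=8):
    a=im["color"][v-s:v+s,u-s:u+s,::-1]; return cv2.resize(a,(k*2*s,k*2*s),interpolation=cv2.INTER_CUBIC)
row=np.hstack([zoom(T,289,179,24,0),zoom(S,267,210,24,0)])
row2=np.hstack([zoom(T,426,202,24,0),zoom(T,289,222,24,0)])
cv2.imwrite("pics/zz.png",cv2.resize(np.vstack([row,row2]),(600,600)))
E
```

```text
[array([ 517.82863249, -212.78681169,  100.        ]), array([586.43634432, 168.69182855,  86.        ]), array([585.50197367, 170.70579223,  86.        ]), array([ 514.20695119, -211.19739155,  100.        ]), array([444.96275418, 164.78957087,  95.        ]), array([443.90666903, 165.74492742,  95.        ])]
table z 16.149381599315713 51.44085103680851
top 978 [5.17210391e+02 1.44573212e-01 7.57029848e+01] 3.666630256318022
side 648 [5.13985752e+02 1.46841264e-01 7.55951157e+01] 4.578782065391397
```

View pics/zz.png

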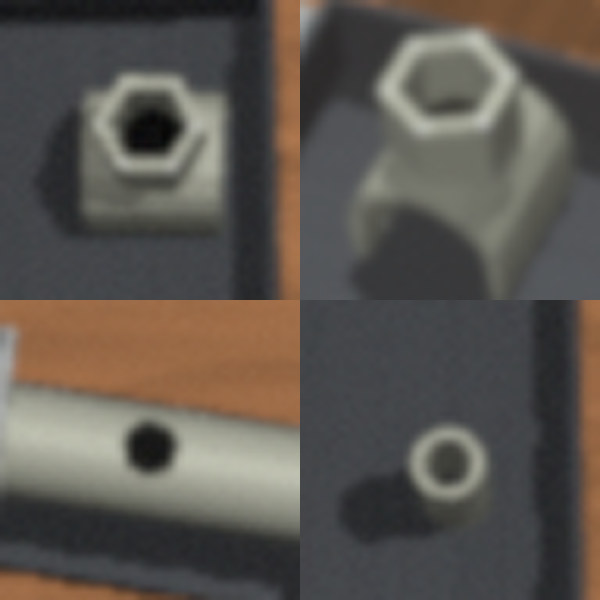

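Emit:
{"op": "drive_tool", "data": {
  "deltas": "0.609 -0.686 -0.02 -77 0.0854;0.609 -0.686 -0.02 -77 0.0854;0.609 -0.686 -0.02 -77 0.0854;0.609 -0.686 -0.02 -77 0.0854;0.609 -0.686 -0.02 -77 0.0854;0.609 -0.686 -0.02 -77 0.0854;0.609 -0.686 -0.02 -77 0.0854;0.609 -0.686 -0.02 -77 0.0854;0.609 -0.686 -0.02 -77 0.0854;0.609 -0.686 -0.02 -77 0.0854;0.609 -0.686 -0.02 -77 0.0854;0.609 -0.686 -0.02 -77 0.0854"
}}

```text
clock: 3.8
eef_pos: [506.3, 24.0, 248.0]
tool_rot: [3.141, 0.0, 1.565]
force: [1.1, -1.0, 0.3]
width: 85.4
```

Emit:
{"op": "drive_tool", "data": {
  "deltas": "0.146 0.079 0.03 0 0.0854;0.146 0.079 0.03 0 0.0854;0.146 0.079 0.03 0 0.0854;0.146 0.079 0.03 0 0.0854;0.146 0.079 0.03 0 0.0854;0.146 0.079 0.03 0 0.0854"
}}

```text
clock: 4.55
eef_pos: [585.0, 166.1, 218.0]
tool_rot: [3.141, 0.001, 1.564]
force: [-0.3, 0.1, 0.1]
width: 85.6
```

```bash
python3 - <<'E'
from h import *
print(ctrl.read_state())
im=imaging.get_image("wrist"); save(im,"w1"); print(im["extrinsics"].round(3).tolist(),im["vfov"],im["k1"])
for t in("socket_mouth","stub"):
  for r in models.landmark_of(im,t)[:3]: print(t,r,atz(im,*r["point"],86 if t!="stub" else 5))
E
```

```text
{'clock': 4.55, 'qpos': array([-0.06971652,  0.60813733, -0.41045254,  1.64686006,  0.28628347,
        0.94663006, -0.59042696]), 'qd': array([ 0.00321736, -0.00192845, -0.00262365, -0.00306686, -0.00182295,
       -0.00199935, -0.0017223 ]), 'tau': array([-5.25569133e-01, -5.23174953e+01, -4.80174065e+00, -1.79811019e+01,
       -8.52196652e-03, -1.12973919e-02,  2.06531164e-03]), 'eef_pos': array([584.99442286, 166.11988556, 218.02562776]), 'tool_rot': array([3.14127620e+00, 1.17064049e-03, 1.56352785e+00]), 'force': array([-0.25384991,  0.08983616,  0.11918213]), 'torque': array([ 0.01625246, -0.05181795,  0.00784759]), 'width': 85.55019445825342}
[[1.0, -0.007, -0.003, 585.342], [-0.008, -0.95, -0.311, 245.561], [-0.001, 0.311, -0.95, 361.337], [0.0, 0.0, 0.0, 1.0]] 71.75169256485403 0.015815054226912918
socket_mouth {'point': [326.0, 183.2], 'score': 0.79} [588.7630654  171.72960729  86.        ]
socket_mouth {'point': [4.0, 142.9], 'score': 0.67} [278.01072375 214.00786574  86.        ]
stub {'point': [212.9, 171.7], 'score': 0.59} [441.4730867  166.68416547   5.        ]
```

View pics/w1.png

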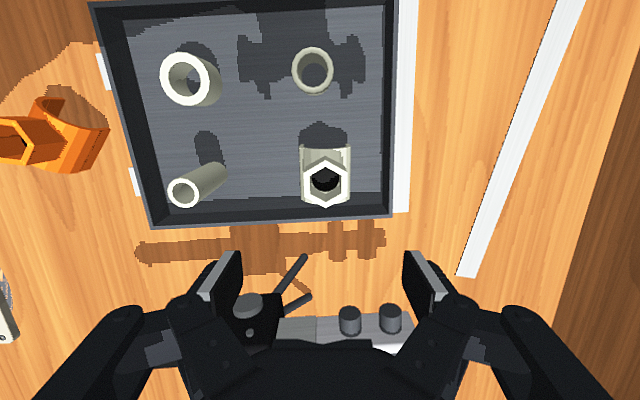

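```bash
python3 - <<'E'
from h import *
im=load("w1"); g=im["color"].astype(int); 
a=im["color"][140:215,285:365,::-1]; cv2.imwrite("pics/w1z.png",cv2.resize(a,None,fx=7,fy=7,interpolation=cv2.INTER_CUBIC))
m=(g.min(-1)>225); m[:140]=0;m[215:]=0;m[:,:285]=0;m[:,365:]=0
n,l,s,c=cv2.connectedComponentsWithStats(m.astype(np.uint8)); print(s)
k=1+np.argmax(s[1:,4]); v,u=np.nonzero(l==k)
P=np.array([atz(im,x,y,86)[:2] for x,y in zip(u,v)])
h=cv2.convexHull(P.astype(np.float32))[:,0]
print(h.round(1).tolist()); 
for deg in range(-15,16,3):
    d=np.array([np.cos(np.radians(deg)),np.sin(np.radians(deg))]);q=h@d; print(deg,np.ptp(q).round(1),end='; ')
print(cv2.minAreaRect(h.astype(np.float32)))
v,u=np.nonzero(((g[...,0]>g[...,2]+25)|True)&(l==k))
E
```

```text
[[     0      0    640    400 255198]
 [   334    148     12     18     62]
 [   304    161     44     47    734]
 [   306    200      4      3      6]]
[[610.5, 166.39999389648438], [610.4000244140625, 168.60000610351562], [610.4000244140625, 171.8000030517578], [610.2999877929688, 173.89999389648438], [610.2999877929688, 176.0], [610.2999877929688, 177.10000610351562], [610.2000122070312, 179.1999969482422], [610.2000122070312, 181.1999969482422], [610.2000122070312, 182.3000030517578], [609.0999755859375, 183.3000030517578], [608.0999755859375, 184.39999389648438], [598.9000244140625, 189.60000610351562], [589.7999877929688, 194.6999969482422], [588.7999877929688, 194.6999969482422], [586.7999877929688, 194.8000030517578], [584.7999877929688, 193.8000030517578], [582.7999877929688, 192.8000030517578], [570.5999755859375, 185.6999969482422], [567.5, 183.6999969482422], [566.4000244140625, 182.60000610351562], [566.4000244140625, 180.5], [566.2999877929688, 177.39999389648438], [566.2000122070312, 175.3000030517578], [566.2000122070312, 173.1999969482422], [566.0999755859375, 171.10000610351562], [566.0, 167.8000030517578], [565.9000244140625, 164.60000610351562], [565.9000244140625, 163.5], [565.9000244140625, 162.39999389648438], [565.7999877929688, 159.1999969482422], [565.7000122070312, 158.10000610351562], [566.7000122070312, 157.0], [567.7999877929688, 155.89999389648438], [573.9000244140625, 150.3000030517578], [587.5999755859375, 145.6999969482422], [588.7000122070312, 145.6999969482422], [606.5999755859375, 152.3000030517578], [608.5999755859375, 153.3000030517578], [609.5999755859375, 157.6999969482422]]
-15 48.4; -12 47.4; -9 46.5; -6 45.6; -3 44.8; 0 44.7; 3 45.6; 6 46.7; 9 47.7; 12 48.5; 15 49.2; ((588.3285522460938, 170.2268524169922), (49.08636474609375, 44.49161148071289), 88.3909683227539)
```

View pics/w1z.png

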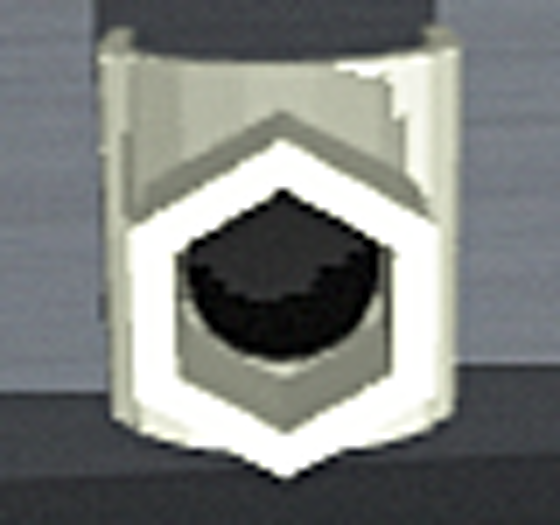

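Emit:
{"op": "drive_tool", "data": {
  "deltas": "0.004 0.0025 0.055 1 0.0854;0.004 0.0025 0.11 1 0.0854;0.004 0.0025 0.15 1 0.0854;0.004 0.0025 0.165 1 0.0854;0.004 0.0025 0.165 1 0.0854;0.004 0.0025 0.165 1 0.03;0.004 0.0025 0.165 1 0.03;0.004 0.0025 0.165 1 0.03;0.004 0.0025 0.165 1 0.03;0.004 0.0025 0.165 1 0.03;0.004 0.0025 0.165 1 0.03"
}}

```text
clock: 6.08
eef_pos: [588.7, 172.4, 54.5]
tool_rot: [3.139, -0.001, 1.548]
force: [-0.1, -0.4, 5.5]
width: 43.3
```

Emit:
{"op": "drive_tool", "data": {
  "deltas": "0 0 -0.03 0 0.03;0 0 -0.08 0 0.03;0 0 -0.14 0 0.03;0 0 -0.2 0 0.03;0 0 -0.2 0 0.03;0 0 -0.2 0 0.03"
}}

```text
clock: 6.82
eef_pos: [587.0, 171.5, 252.5]
tool_rot: [-3.141, 0.001, 1.548]
force: [-0.5, -0.1, -1.6]
width: 43.2
```

```bash
python3 - <<'E'
from h import *
print(ctrl.read_state())
im=imaging.get_image("wrist"); save(im,"w2")
a=im["color"][180:380,200:440,::-1]; cv2.imwrite("pics/w2z.png",cv2.resize(a,None,fx=3,fy=3,interpolation=cv2.INTER_CUBIC))
im=imaging.get_image("side"); save(im,"s2");a=im["color"][100:300,180:400,::-1]; cv2.imwrite("pics/s2z.png",cv2.resize(a,None,fx=3,fy=3,interpolation=cv2.INTER_CUBIC))
E
```

```text
{'clock': 6.825, 'qpos': array([-0.06927077,  0.57829896, -0.42421611,  1.59604082,  0.26683949,
        1.02571861, -0.59458752]), 'qd': array([-0.00363541,  0.03339405,  0.00959073,  0.02209916, -0.00234841,
        0.00057324, -0.00020534]), 'tau': array([-1.48450239e-01, -5.48153222e+01, -5.04813373e+00, -2.03623223e+01,
       -3.47464178e-03, -6.67388574e-02,  2.65630391e-03]), 'eef_pos': array([587.00262226, 171.46115606, 252.47044002]), 'tool_rot': array([-3.14119183e+00,  7.53410181e-04,  1.54800664e+00]), 'force': array([-0.46419308, -0.11210973, -1.56358997]), 'torque': array([0.11170555, 0.01822123, 0.01464586]), 'width': 43.215875121473076}
```

View pics/w2z.png

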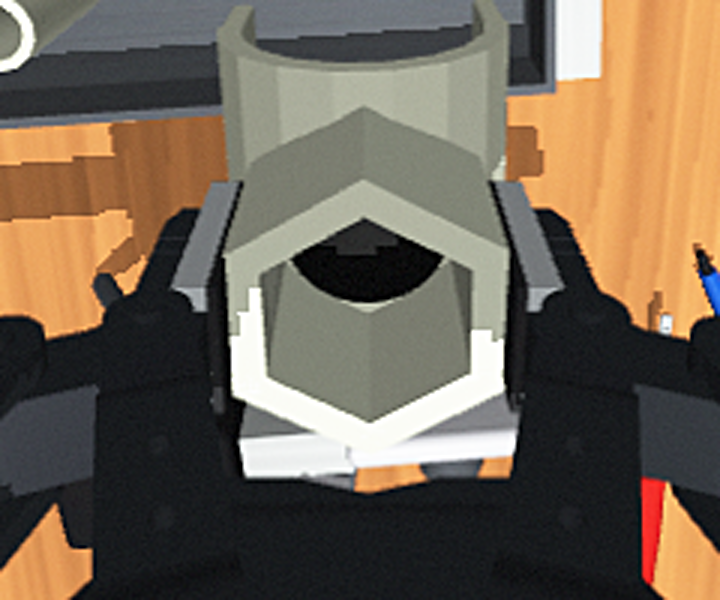

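View pics/s2z.png

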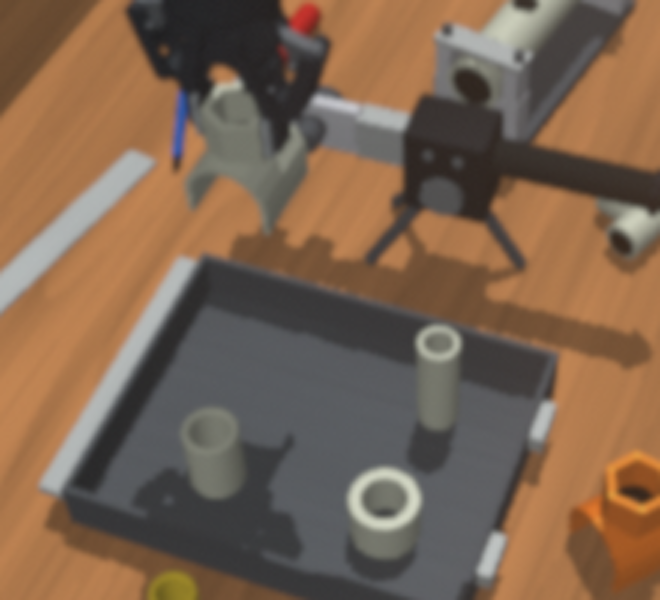

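```bash
python3 - <<'E'
from h import *
im=load("w2")
for z in(281,284,287):
  c=np.array([atz(im,200+x/3,180+y/3,z)[:2] for x,y in[(365,180),(507,248),(508,387),(370,447),(232,397),(225,255)]])
  print(z,c.round(1).tolist(),c.mean(0), np.linalg.norm(c[0]-c[3]),np.linalg.norm(c[1]-c[4]),np.linalg.norm(c[2]-c[5]))
E
```

```text
281 [[587.1, 193.1], [609.1, 180.8], [610.0, 154.4], [586.7, 142.5], [563.8, 153.4], [564.7, 180.6]] [586.90596701 167.47914127] 50.642422422072514 52.973381246286316 52.38543994095105
284 [[587.1, 194.7], [608.6, 182.6], [609.5, 156.9], [586.8, 145.3], [564.5, 156.0], [565.3, 182.4]] [586.95228111 169.65655343] 49.319776715293585 51.58985707962984 51.01727124123602
287 [[587.2, 196.2], [608.1, 184.5], [608.9, 159.5], [586.8, 148.2], [565.1, 158.5], [565.9, 184.2]] [586.99859521 171.8339656 ] 47.99713100851469 50.20633291297335 49.64910254152109
```

Emit:
{"op": "drive_tool", "data": {
  "deltas": "-0.03 -0.002 -0.02 0 0.03;-0.08 -0.01 -0.02 2 0.03;-0.13 -0.016 -0.02 3 0.03;-0.18 -0.022 -0.02 4 0.03;-0.23 -0.028 -0.02 5 0.03;-0.28 -0.034 -0.02 6 0.03;-0.33 -0.04 -0.02 7 0.03;-0.38 -0.046 -0.02 7 0.03;-0.43 -0.052 -0.02 7 0.03;-0.462 -0.056 -0.02 7 0.03;-0.462 -0.056 -0.02 7 0.03;-0.462 -0.056 -0.02 7 0.03"
}}

```text
clock: 8.43
eef_pos: [520.9, -287.2, 271.4]
tool_rot: [-3.139, -0.002, 1.427]
force: [0.3, 0.5, -1.1]
width: 43.3
```

```bash
python3 - <<'E'
from h import *
im=imaging.get_image("wrist"); save(im,"w3"); s=ctrl.read_state(); print(s["clock"],s["eef_pos"],s["tool_rot"],s["force"],s["width"])
for r in models.landmark_of(im,"hole")[:3]: print(r,atz(im,*r["point"],100))
E
```

```text
8.475 [ 521.25893398 -286.72775667  271.78063024] [-3.14014333e+00 -1.81372146e-03  1.42820920e+00] [ 0.34518567  0.47360373 -0.840128  ] 43.43519684596814
{'point': [309.8, 113.4], 'score': 0.98} [ 517.64238236 -212.03469328  100.        ]
{'point': [324.0, 283.6], 'score': 0.5} [ 502.33036213 -428.22450945  100.        ]
```

View pics/w3.png

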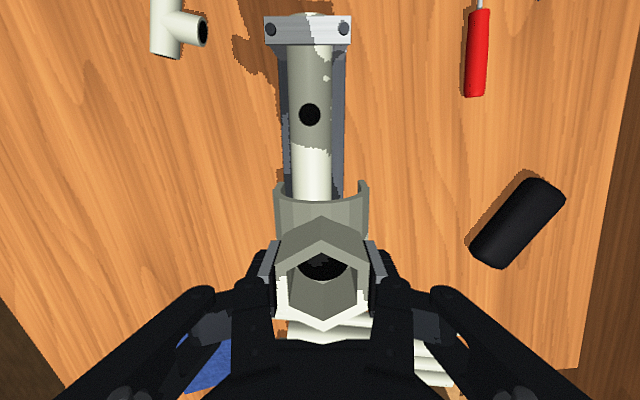

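```bash
python3 - <<'E'
from h import *
im=load("w3")
a=im["color"][40:210,270:360,::-1]; cv2.imwrite("pics/w3z.png",cv2.resize(a,None,fx=3.5,fy=3.5,interpolation=cv2.INTER_CUBIC))
W=cloud(im)
m=(abs(W[...,0]-517)<40)&(W[...,1]>-275)&(W[...,1]<-165)&(W[...,2]>82)&(W[...,2]<104)
p=W[m]
from scipy.optimize import least_squares
def res(q):
    a=np.arctan(q[1]); d=(p[:,0]-q[0]-q[1]*(p[:,1]+212))*np.cos(a); return np.hypot(d,p[:,2]-q[2])-25
r=least_squares(res,[517,.14,75],loss="soft_l1",f_scale=2); print(m.sum(),r.x,np.std(r.fun))
g=im["color"].astype(int).sum(-1)
mm=(g<120); mm[:95]=0;mm[135:]=0;mm[:,295:]&=True;mm[:,:297]=0;mm[:,324:]=0
v,u=np.nonzero(mm); print(u.mean(),v.mean(),len(u),atz(im,u.mean(),v.mean(),100))
E
```

```text
4334 [5.16544572e+02 1.38527156e-01 7.59432410e+01] 0.7444299192268091
309.2357723577236 114.17073170731707 369 [ 516.90842953 -212.73648892  100.        ]
```

View pics/w3z.png

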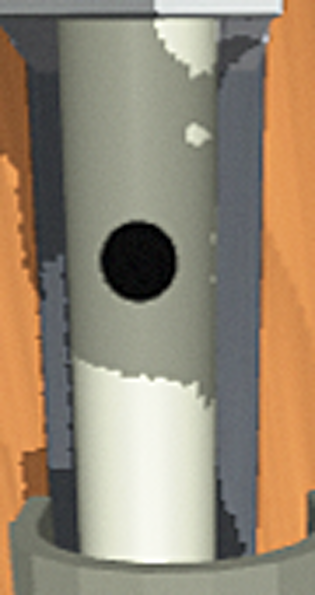

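Emit:
{"op": "drive_tool", "data": {
  "deltas": "0.04 -0.008 0.01 0 0.03;0.074 -0.015 0.04 0 0.03;0.074 -0.015 0.08 0 0.03;0.074 -0.015 0.1 0 0.03;0.074 -0.015 0.1 0 0.03;0.074 -0.015 0.1 0 0.03;0.074 -0.015 0.1 0 0.03"
}}

```text
clock: 9.4
eef_pos: [517.8, -213.3, 173.9]
tool_rot: [3.139, 0.0, 1.426]
force: [-0.9, 0.6, -1.2]
width: 43.5
```

```bash
python3 - <<'E'
from h import *
s=ctrl.read_state(); print(s["clock"],s["eef_pos"],s["tool_rot"],s["force"],s["width"])
for n in("top","side"):
  im=imaging.get_image(n); save(im,n+"4")
a=load("side4")["color"][60:160,310:420,::-1]
b=load("top4")["color"][150:250,380:490,::-1]
cv2.imwrite("pics/z4.png",cv2.resize(np.hstack([a,b]),None,fx=3.6,fy=3.6,interpolation=cv2.INTER_CUBIC))
E
```

```text
9.4 [ 517.82756098 -213.27792912  173.86045485] [3.13934224e+00 4.20912040e-04 1.42624813e+00] [-0.91676525  0.55914285 -1.23196866] 43.51909447512327
```

View pics/z4.png

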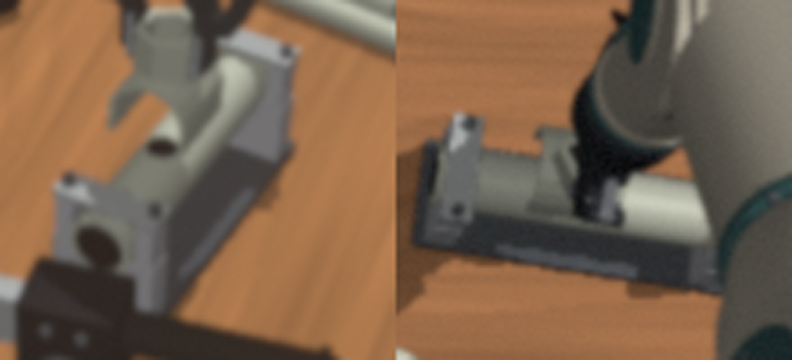

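Emit:
{"op": "drive_tool", "data": {
  "deltas": "0.0015 -0.001 0.02 -0.4 0.03;0.0015 -0.001 0.035 -0.4 0.03;0.0015 -0.001 0.045 -0.4 0.03;0.0015 -0.001 0.05 -0.4 0.03;0.0015 -0.001 0.053 -0.4 0.03;0.0015 -0.001 0.056 -0.4 0.03;0.0015 -0.001 0.059 -0.4 0.03;0.0015 -0.001 0.06 -0.4 0.03;0.0015 -0.001 0.06 -0.4 0.03"
}}

```text
clock: 10.62
eef_pos: [517.1, -211.7, 112.9]
tool_rot: [3.14, 0.0, 1.433]
force: [4.9, -0.8, -0.2]
width: 42.8
```

Emit:
{"op": "drive_tool", "data": {
  "deltas": "0 0.0007 0.002 0 0.03;0 0.0007 0.004 0 0.03;0 0.0007 0.006 0 0.03;0 0.0007 0.008 0 0.03;0 0.0007 0.0085 0 0.03;0 0.0007 0.0085 0 0.03"
}}

```text
clock: 11.38
eef_pos: [517.1, -211.7, 104.2]
tool_rot: [3.141, -0.0, 1.433]
force: [4.0, -0.8, 1.7]
width: 43.2
```

Emit:
{"op": "drive_tool", "data": {
  "deltas": "0 0.0005 0.001 0 0.03;0 0.0005 0.002 0 0.03;0 0.0005 0.002 0 0.03"
}}

```text
clock: 11.75
eef_pos: [517.4, -211.8, 103.6]
tool_rot: [3.141, 0.001, 1.433]
force: [0.6, 0.1, 14.5]
width: 43.4
```

Emit:
{"op": "drive_tool", "data": {
  "deltas": "0 0 -0.001 0 0.05;0 0 -0.001 0 0.0854;0 0 -0.001 0 0.0854;0 0 -0.001 0 0.0854;0 0 -0.001 0 0.0854;0 0 -0.03 0 0.0854;0 0 -0.08 0 0.0854;0 0 -0.14 0 0.0854;0 0 -0.14 0 0.0854;0 0 -0.14 0 0.0854"
}}

```text
clock: 13.0
eef_pos: [516.9, -211.8, 242.0]
tool_rot: [-3.141, 0.0, 1.433]
force: [-0.3, -0.9, -0.9]
width: 85.5
```

```bash
python3 - <<'E'
from h import *
s=ctrl.read_state(); print(s["clock"],s["eef_pos"],s["tool_rot"],s["force"],s["width"])
im=imaging.get_image("side"); save(im,"side5")
w=imaging.get_image("wrist"); save(w,"w5")
a=im["color"][60:160,310:420,::-1]; a=cv2.resize(a,(440,400),interpolation=cv2.INTER_CUBIC)
b=w["color"][100:350,220:420,::-1]; b=cv2.resize(b,(320,400),interpolation=cv2.INTER_CUBIC)
cv2.imwrite("pics/z5.png",np.hstack([a,b]))
for r in models.landmark_of(w,"socket_mouth")[:2]+models.landmark_of(im,"socket_mouth")[:0]: print(r,atz(w,*r["point"],135))
E
```

```text
13.0 [ 516.86322415 -211.83900365  241.96240168] [-3.14113390e+00  3.07486574e-04  1.43288603e+00] [-0.32088909 -0.86099808 -0.87190853] 85.5481719303186
{'point': [324.4, 196.5], 'score': 0.85} [ 518.05172582 -212.27441521  135.        ]
{'point': [183.2, 84.6], 'score': 0.29} [414.69572611 -99.1659331  135.        ]
```

View pics/z5.png

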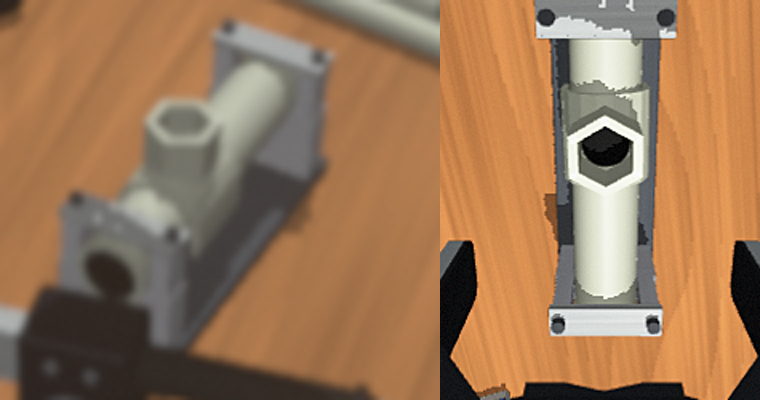

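```bash
python3 - <<'E'
from h import *
def rim(im,box,z,thr=225):
    g=im["color"].astype(int).min(-1); m=np.zeros(g.shape,bool); u0,v0,u1,v1=box; m[v0:v1,u0:u1]=g[v0:v1,u0:u1]>thr
    n,l,s,c=cv2.connectedComponentsWithStats(m.astype(np.uint8)); k=1+np.argmax(s[1:,4]); v,u=np.nonzero(l==k)
    P=np.array([atz(im,x,y,z)[:2] for x,y in zip(u,v)]).astype(np.float32); h=cv2.convexHull(P)
    print(s[k],cv2.minAreaRect(h),cv2.minEnclosingCircle(h))
rim(load("w5"),(290,160,360,225),135)
rim(load("w1"),(160,160,235,215),95)
print(atz(load("w1"),184,192,95))
E
```

```text
[300 173  47  52 753] ((516.5318603515625, -214.88385009765625), (51.14408493041992, 43.343101501464844), 83.55054473876953) ((516.8999633789062, -215.0296173095703), 25.736873626708984)
[168 178  31  30 317] ((445.1561584472656, 164.96002197265625), (30.113718032836914, 29.73157501220703), 77.54136657714844) ((445.1457824707031, 165.16412353515625), 15.337251663208008)
[446.26497776 166.05177938  95.        ]
```

Emit:
{"op": "drive_tool", "data": {
  "deltas": "0.364 -0.123 0 -8 0.065;0.364 -0.123 0 -8 0.065;0.364 -0.123 0 -8 0.065;0.364 -0.123 0 -8 0.065;0.364 -0.123 0 -8 0.065;0.364 -0.123 0 -8 0.065;0.364 -0.123 0 -8 0.065;0.364 -0.123 0 -8 0.065;0.364 -0.123 0 -8 0.065"
}}

```text
clock: 14.32
eef_pos: [445.8, 163.6, 241.7]
tool_rot: [-3.141, 0.001, 1.57]
force: [-1.1, 0.0, 0.6]
width: 64.6
```

```bash
python3 - <<'E'
from h import *
s=ctrl.read_state(); print(s["clock"],s["eef_pos"],s["tool_rot"],s["force"],s["width"])
w=imaging.get_image("wrist"); save(w,"w6")
for r in models.landmark_of(w,"stub")[:2]: print(r,atz(w,*r["point"],5))
E
```

```text
14.325 [445.8455878  163.56765056 241.65205941] [-3.14065466e+00  1.43283108e-03  1.56968336e+00] [-1.08935021  0.00421901  0.55178466] 64.58097291460503
{'point': [318.8, 165.2], 'score': 0.66} [440.6946926  166.96125856   5.        ]
```

View pics/w6.png

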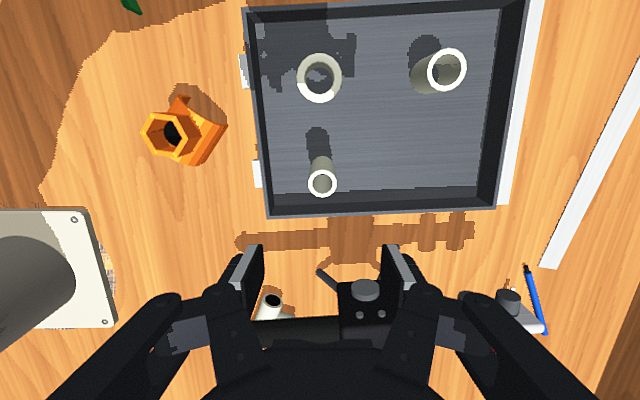

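```bash
python3 - <<'E'
from h import *
w=load("w6"); print(atz(w,322,183.5,95))
E
```

```text
[445.28860415 164.88857578  95.        ]
```

Emit:
{"op": "drive_tool", "data": {
  "deltas": "0.0015 -0.0005 0.05 0 0.055;0.0015 -0.0005 0.1 0 0.055;0.0015 -0.0005 0.15 0 0.055;0.0015 -0.0005 0.18 0 0.055;0.0015 -0.0005 0.194 0 0.055;0.0015 -0.0005 0.194 0 0.055;0.0015 -0.0005 0.194 0 0.02;0.0015 -0.0005 0.194 0 0.02;0.0015 -0.0005 0.194 0 0.02;0.0015 -0.0005 0.194 0 0.02;0.0015 -0.0005 0.194 0 0.02;0.0015 -0.0005 0.194 0 0.02"
}}

```text
clock: 15.92
eef_pos: [446.0, 167.4, 49.5]
tool_rot: [3.139, -0.001, 1.572]
force: [-1.3, 0.6, 7.3]
width: 31.1
```

Emit:
{"op": "drive_tool", "data": {
  "deltas": "0 0 -0.03 0 0.02;0 0 -0.08 0 0.02;0 0 -0.14 0 0.02;0 0 -0.2 0 0.02;0 0 -0.2 0 0.02;0 0 -0.2 0 0.02"
}}

```text
clock: 16.68
eef_pos: [444.7, 166.6, 248.4]
tool_rot: [3.141, 0.001, 1.572]
force: [-0.3, 0.0, -0.9]
width: 30.7
```

```bash
python3 - <<'E'
from h import *
s=ctrl.read_state(); print(s["clock"],s["eef_pos"],s["tool_rot"],s["force"],s["width"])
w=imaging.get_image("wrist"); save(w,"w7")
a=w["color"][180:380,220:420,::-1]; cv2.imwrite("pics/w7z.png",cv2.resize(a,None,fx=3,fy=3,interpolation=cv2.INTER_CUBIC))
E
```

```text
16.675 [444.71948553 166.57131172 248.39206521] [3.14098323e+00 5.95648640e-04 1.57224356e+00] [-0.28673733  0.01528788 -0.89692893] 30.681728574453853
```

View pics/w7z.png

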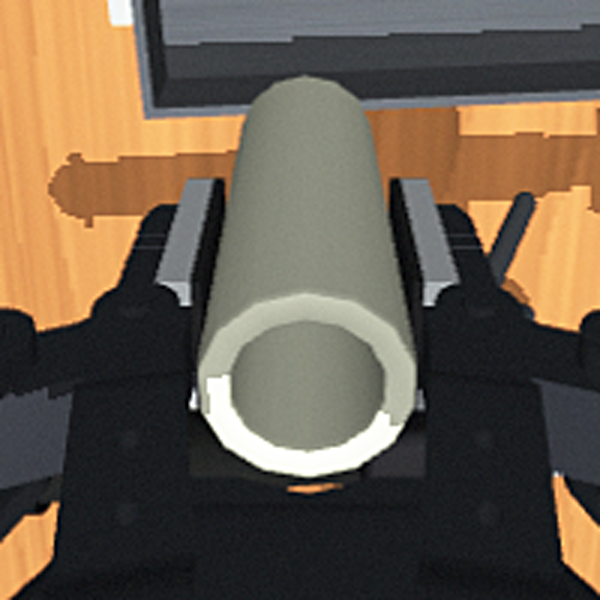

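```bash
python3 - <<'E'
from h import *
w=load("w7")
for dz in(45,47,49): 
  z=248.4+dz
  c=[atz(w,220+x/3,180+y/3,z)[:2].round(1) for x,y in((308,293),(308,475),(200,385),(416,385))]
  print(dz,[a.tolist() for a in c],atz(w,220+305/3,180+77/3,z-90))
E
```

```text
45 [[444.7, 179.3], [444.7, 148.0], [429.3, 164.1], [460.1, 164.1]] [444.14566207 178.74435166 203.4       ]
47 [[444.7, 180.7], [444.7, 150.0], [429.6, 165.8], [459.8, 165.8]] [444.14777247 179.45748123 205.4       ]
49 [[444.7, 182.0], [444.7, 152.0], [429.9, 167.4], [459.5, 167.5]] [444.14988287 180.17061079 207.4       ]
```

Emit:
{"op": "drive_tool", "data": {
  "deltas": "-0.03 0.005 0 0 0.02;-0.08 0.015 0 1 0.02;-0.13 0.025 0 2 0.02;-0.18 0.034 0 4 0.02;-0.23 0.044 0 6 0.02;-0.28 0.053 0 8 0.02;-0.33 0.063 0 8 0.02;-0.36 0.069 0 8 0.02;-0.378 0.072 0 8 0.02;-0.378 0.072 0 8 0.02;-0.378 0.072 0 8 0.02"
}}

```text
clock: 18.1
eef_pos: [517.5, -208.6, 247.8]
tool_rot: [-3.14, -0.001, 1.435]
force: [0.1, -0.0, -0.4]
width: 31.0
```

Emit:
{"op": "drive_tool", "data": {
  "deltas": "0 0 0.02 0 0.02;0 0 0.036 0 0.02;0 0 0.046 0 0.02;0 0 0.05 0 0.02;0 0 0.05 0 0.02;0 0 0.05 0 0.02;0 0 0.05 0 0.02"
}}

```text
clock: 18.98
eef_pos: [518.0, -210.9, 198.6]
tool_rot: [3.141, 0.0, 1.433]
force: [0.3, -0.8, -1.0]
width: 31.1
```

```bash
python3 - <<'E'
from h import *
s=ctrl.read_state(); print(s["clock"],s["eef_pos"],s["tool_rot"],s["force"],s["width"])
im=imaging.get_image("side"); save(im,"side8")
w=imaging.get_image("wrist"); save(w,"w8"); t=imaging.get_image("top"); save(t,"top8")
a=im["color"][50:150,310:420,::-1]; a=cv2.resize(a,(440,400),interpolation=cv2.INTER_CUBIC)
b=w["color"][180:380,220:400,::-1]; b=cv2.resize(b,(360,400),interpolation=cv2.INTER_CUBIC)
cv2.imwrite("pics/z8.png",np.hstack([a,b]))
E
```

```text
18.975 [ 518.03604666 -210.87182395  198.61877411] [3.14065070e+00 2.52987732e-04 1.43286245e+00] [ 0.2620946  -0.78912611 -1.00478063] 31.096575642233468
```

View pics/z8.png

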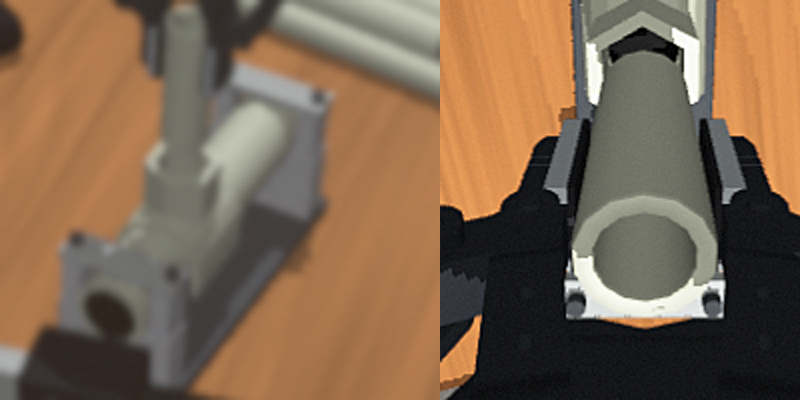

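```bash
cat > ov.py <<'E'
from h import *
def proj(im,P):
    E=im["extrinsics"]; q=(np.array(P)-E[:3,3])@E[:3,:3]; x=q[:,0]/q[:,2]; y=q[:,1]/q[:,2]; s=1+im["k1"]*(x*x+y*y); f=K(im)
    return np.stack([x*s*f+im["cx"],y*s*f+im["cy"]],1)
def ov(name,M,B,box,out,k=6,yaw=1.433):
    im=load(name); u0,v0,u1,v1=box
    a=cv2.resize(np.ascontiguousarray(im["color"][v0:v1,u0:u1,::-1]),None,fx=k,fy=k,interpolation=cv2.INTER_CUBIC)
    t=np.radians(np.arange(0,360,60))+yaw
    t2=np.radians(np.arange(0,360,10))
    for P,c in((np.c_[M[0]+25.4*np.cos(t),M[1]+25.4*np.sin(t),M[2]+0*t],(0,0,255)),(np.c_[B[0]+16*np.cos(t2),B[1]+16*np.sin(t2),B[2]+0*t2],(0,255,0)),(np.c_[B[0]+16*np.cos(t2),B[1]+16*np.sin(t2),B[2]+90+0*t2],(255,0,0))):
        p=((proj(im,P)-[u0,v0]+.5)*k-.5); cv2.polylines(a,[np.round(p*8).astype(np.int32)],True,c,1,cv2.LINE_AA,3)
    return a
E
python3 - <<'E'
from ov import *
M=(517.2,-213,135);B=(517.8,-212.7,154)
a=ov("side8",M,B,(330,50,380,116),0);b=ov("w8",M,B,(270,170,370,335),0,4)
cv2.imwrite("pics/ov8.png",np.hstack([a,cv2.resize(b,(240*1,396))]))
c=ov("side5",M,B,(330,50,380,116),0);d=ov("w5",M,B,(290,150,360,230),0,5)
cv2.imwrite("pics/ov5.png",np.hstack([c[:396],cv2.copyMakeBorder(d[:396],0,max(0,396-d.shape[0]),0,0,0)]))
E
```

```text
(no output)
```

View pics/ov8.png

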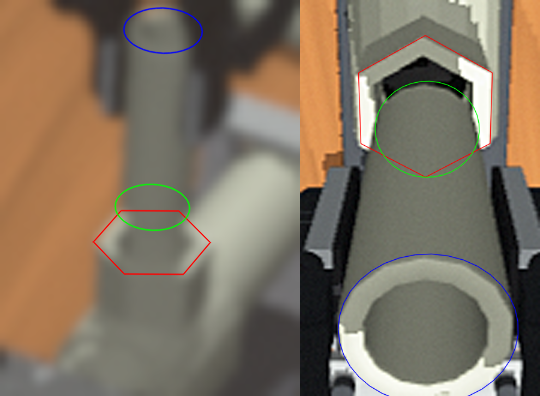

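View pics/ov5.png

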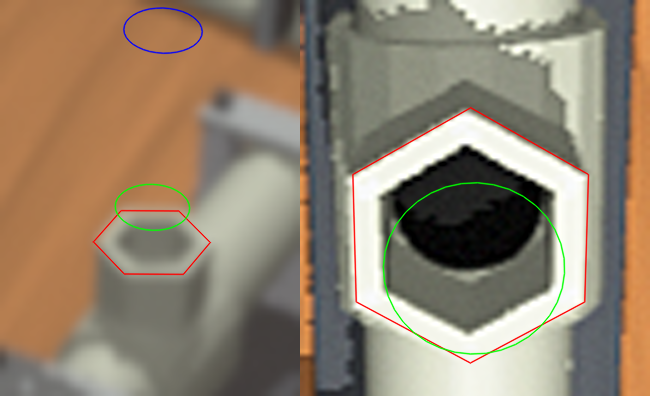

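Emit:
{"op": "drive_tool", "data": {
  "deltas": "0 -0.0005 0.0015 0 0.02;0 -0.0005 0.003 0 0.02;0 -0.0005 0.003 0 0.02;0 -0.0005 0.003 0 0.02;0 -0.0005 0.003 0 0.02;0 -0.0005 0.003 0 0.02"
}}

```text
clock: 19.88
eef_pos: [517.3, -210.6, 195.2]
tool_rot: [3.141, 0.0, 1.433]
force: [0.6, -0.0, -0.8]
width: 31.3
```

```bash
python3 - <<'E'
from ov import *
s=ctrl.read_state(); print(s["clock"],s["eef_pos"],s["tool_rot"],s["force"],s["width"])
w=imaging.get_image("wrist"); save(w,"w9"); t=imaging.get_image("side"); save(t,"side9")
e=s["eef_pos"]; B=(e[0]-.25,e[1]-1.8,e[2]-44.5); M=(517.2,-213,135); print(B)
a=ov("side9",M,B,(330,50,380,116),0);b=ov("w9",M,B,(270,170,370,335),0,4)
cv2.imwrite("pics/ov9.png",np.hstack([cv2.resize(a,(450,594)),cv2.resize(b,(350,594))]))
E
```

```text
19.875 [ 517.29275153 -210.62159535  195.21561834] [3.14145345e+00 1.86905258e-05 1.43303881e+00] [ 0.63929635 -0.02835468 -0.82355809] 31.339154978990987
(np.float64(517.0427515333026), np.float64(-212.42159535041836), np.float64(150.7156183449536))
```

View pics/ov9.png

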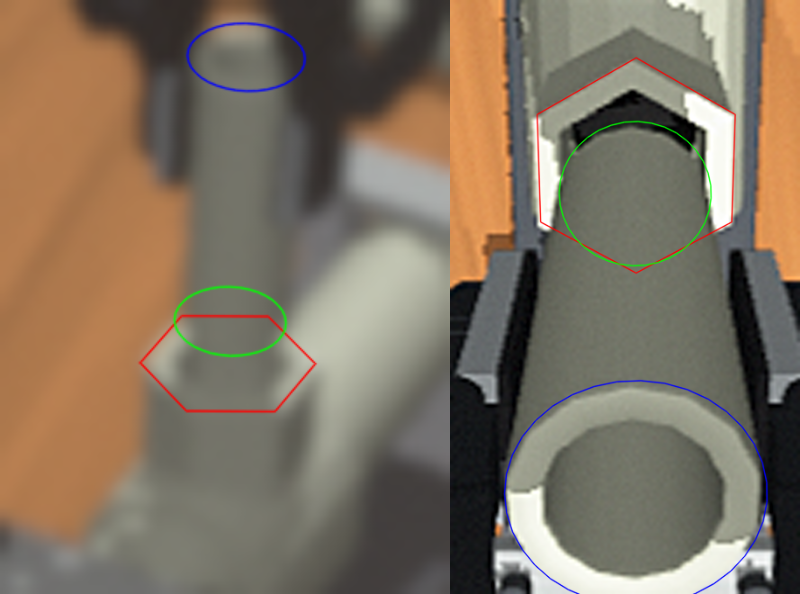

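```bash
python3 - <<'E'
from h import *
for n in("w8","w9"):
    w=load(n); W=cloud(w)
    # stub top rim points: near TCP xy
    p=W.reshape(-1,3); m=(np.hypot(p[:,0]-517.2,p[:,1]+212.5)<15.5)&(np.hypot(p[:,0]-517.2,p[:,1]+212.5)>11.5)&(p[:,2]>225)&(p[:,2]<255)
    print(n,m.sum(),np.percentile(p[m,2],[10,50,75,90,97]))
w=load("w9"); W=cloud(w)
for u,v in((320,281),(305,285),(340,285),(320,328),(300,320),(320,215),(287,215),(354,225)): print(u,v,W[v,u].round(1))
E
```

```text
w8 2522 [230.62423819 244.13841648 244.74727023 245.13628409 245.49149484]
w9 2320 [230.01216822 240.85103944 241.44159096 241.85721222 242.19429882]
320 281 [ 517.9 -198.6  241.5]
305 285 [ 511.4 -200.1  240.9]
340 285 [ 525.7 -201.8  241.3]
320 328 [ 514.4 -223.2  240.3]
300 320 [ 506.7 -216.4  241.9]
320 215 [ 517.6 -196.8  172.5]
287 215 [ 466.3 -253.4   12.6]
354 225 [ 548.8 -278.7   12.6]
```

```bash
python3 -c "
from h import *
s=ctrl.read_state(); print(s['clock'],s['eef_pos'],s['width'],s['force']); print(ctrl.finish_job())"
```

```text
19.975 [ 517.26628972 -210.61708495  195.19921106] 31.40788905842014 [ 0.07874141 -0.4012751  -0.92285269]
the job is handed in; nothing more can be done
None
```

I set the saddle on the clamped pipe over the drilled hole, socket up, and let go of it. I then gripped the stub and handed the job in at 20 s (limit 64 s), still holding it upright over the socket. No verdict was reported.

**Saddle:** it came down at the expected height, with about 14 N of contact before I released it. Pictures taken after release show it square on the pipe. I took its mouth to be at about (517, −213) mm; the hole measures (517, −212.5).
- The network put the mouth at (518, −212.3).
- A fit to the socket rim gave (516.7, −214.9). I went with the arm's pose at release, and an overlay of that position matched the pictures.

**Stub:** its gap above the socket is about 16 mm, worked out two ways: from the wrist depth picture (top at about 241 mm, so lower end at about 151 mm) and from the grip height.
- **Alignment:** the stub's axis is within about 2 mm of the socket's.
- **Holding:** the fingers were closed on it at 31.4 mm and the wrist showed no contact force.
- **Disagreement:** the apparent size of the stub's rim in the wrist picture suggested it sat 3–4 mm lower, a gap of 11–13 mm. That is still within the allowed 7–25 mm.

I carried everything across at least 40 mm above the heating tool and saw no sign of contact with it. In the pictures I looked at, none of the other parts appeared to have moved, but I did not re-measure them at the end.

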